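# Lock the lamp cartridge into the test jig

### The job

Load the lamp cartridge into the spring socket of the signal test jig: lift it out of its sloping rest, stand it upright on its foot on the rubber pad and let go, so that you can take it again from above by its flat grip. Find the angle at which its two lugs enter the slots of the socket's mouth, push it in against the spring and turn it a quarter turn clockwise (seen from above) so that it locks, then let go; it must stay down, locked and upright. Leave the other things on the bench where they are.

Things in the scene. Friction and masses are not known exactly. Their poses are not given: they have to be found in the camera images.
- lamp_mid (a point): Centre of the loose lamp cartridge (0.26-0.40 kg, 144 mm long), on its axis; z runs from the foot (72 mm below) to the top of the flat grip (72 mm above). Round, 48 mm in diameter, over the lowest 104 mm (brass, then grey metal; foot edge chamfered 5 mm) but for a flat-sided waist. At the start it leans in the sloping rest, axis 45 deg from vertical, grip end up and away from the robot, x axis away and down, lugs level.
- lamp_foot (a point): Centre of the underside of the cartridge's foot; axes as lamp_mid. Two brass lugs stick out near the foot along +y and -y, in line with the wide way of the grip: 9 mm wide, 8 mm high, lower face 8 mm above the foot, reaching 33 mm from the axis.
- lamp_grip (a point): Point in the cartridge's flat black grip, on the axis 127 mm above the foot; axes as lamp_mid. The grip is 40 mm high (104 to 144 mm above the foot), 46 mm wide along y, 12 mm thick along x; pinched across x when the cartridge stands upright. In the rest it is sunk in a guard and cannot be taken.
- lamp: The same cartridge, its origin and axes as lamp_foot; centre of mass on the axis, about 60 mm above the foot. The waist, 40 to 80 mm above the foot, has flat sides: 44 mm across along y, 34 mm across along x.
- rest: Grey sloping rest, fixed: base 190 x 100 x 10 mm, origin on the bench, 83 mm straight below the point of the cartridge's axis 54 mm from the foot; x points the way the grip end leans. V saddles carry it from below, a plate stops the foot. The waist's two y sides are upright and free for fingers coming straight down. Highest edge 155 mm above the bench.
- pad_top (a point): Centre of the upper face of the black rubber pad on which the cartridge is to be stood: 120 x 120 mm, 6 mm thick, fixed on the bench; z up.
- socket_mouth (a point): Centre of the socket's mouth on the cast-iron test jig, level with the socket's rim, 90 mm above the bench; z up, x and y are the jig's. Hole 52 mm in diameter, socket ring 84 mm outside. Two opposite slots in the rim pass the lugs with 4 deg of play either way; their line lies within 25 deg of the jig's y axis, at an angle that is not given: look, or feel for it.
- jig: Dark cast-iron test jig, fixed, 230 x 150 mm; origin on the bench below the socket; x points to its red-tipped lever (up to 170 mm along x, 205 mm high). Lugs off the slots stop on the rim with the foot 8 mm below the mouth. Turning needs the foot more than 28 mm below the mouth (32 is good); it turns only clockwise from above, 90 deg to the middle of the locking notches, a stop some degrees further.
- plunger (a joint): Spring plunger in the socket, m pressed down, 0 to 0.022. At 0 its top is 14 mm below the mouth. It pushes up with 6 N at 0, 11 N at 0.010, 13 N at 0.014, 16 N at 0.022. Turned home and eased, the cartridge rises until its lugs sit in the notches: foot 24 mm below the mouth (joint 0.010), and it stays so when let go; not turned far enough, it rises to about 14 mm below.
- insulator_a: White ceramic insulator, 68 mm in diameter, 92 mm tall, standing loose; bystander. Origin at the centre of its underside.
- insulator_b: Second white ceramic insulator, the same; bystander.
- toggle_plate: Black bakelite plate 80 x 130 mm, 46 mm tall with three metal toggles, loose; bystander. Origin at the centre of its underside.
- lens: Curved amber lens segment about 115 mm long, 34 mm tall, standing on its edge, loose; bystander. Origin near the middle of its underside.
- clip: Green painted steel mounting clip 110 x 40 mm, 51 mm tall, loose; bystander. Origin at the centre of its underside.
- screwdriver: Screwdriver 200 mm long, lying loose; bystander.
- wrench: Steel wrench 170 mm long, lying loose; bystander.

How it is judged:
On the way, in this order (a step that is already met when the one before it is completed fails the run):
1. the cartridge has been stood upright on its foot on the rubber pad and let go (z of lamp_foot in the frame of pad_top between -0.004 and 0.004 m and horizontal distance between lamp_foot and pad_top below 0.055 m and angle between lamp_mid's own z axis and vertical below 0.1 rad and contact force between the fingers and lamp below 0.05 N and linear speed of lamp below 0.02 m/s), for 0.2 s.
2. the cartridge has been pushed in against the spring, lugs below the rim of the socket (z of lamp_foot in the frame of socket_mouth below -0.027 m and horizontal distance between lamp_foot and socket_mouth below 0.006 m), for 0.1 s.
At the end, for the whole second after the job is handed in: Cartridge locked in the socket: foot 20.5 to 26.8 mm below the mouth, within 6 mm of its centre, upright within 0.1 rad, at rest, not touched by the fingers (z of lamp_foot in the frame of socket_mouth between -0.0268 and -0.0205 m and horizontal distance between lamp_foot and socket_mouth below 0.006 m and angle between lamp_mid's own z axis and vertical below 0.1 rad and linear speed of lamp below 0.01 m/s and contact force between the fingers and lamp below 0.05 N).
It fails at once if a bystander is moved more than 25 mm (distance of any of insulator_a, insulator_b, toggle_plate, lens, clip, screwdriver, wrench from where it was at the start of the episode above 0.025 m).
It also fails if it takes over 67 s, if anything falls off the work surface, if the arm or the gripper's body presses on something with over 40 N, if the wrist force passes 120 N, or if a joint passes its speed limit or range.

### The arm

A 7-joint arm with a two-finger parallel gripper is mounted at the origin on the work surface. World frame = base frame: x ahead of the robot, y to its left, z up, the work surface at z = 0. Lengths are in m, angles in rad, forces in N, time in s.
With the tool pointing down it reaches from about 0.35 to 0.775 m from the base axis. Payload 3.1 kg.
Tool frame: the origin (TCP) lies between the finger pads; the fingertips stand 22 mm ahead of it and the grasp point (between the pads) lies 3 mm ahead of it; x points along the fingers, y is the direction in which the jaws open and shut, and the axes are right-handed (so a half turn about x gives the same grasp; the last joint's range is limited). The gripper opens to 85 mm and grips with 20 to 120 N. Pads are 22 mm wide; open, the fingers measure 114 mm over their backs; the gripper's body (76 mm by 85 mm) begins 54 mm behind the grasp point. The pads swing forward as they close: fully open they stand 13 mm farther back than shut.
Start: joints at [1.213, 0.311, 0.014, 1.512, -0.004, 1.319, -0.027], TCP at [0.171, -0.523, 0.253] pointing down, gripper open.
Joint ranges: [-2.7, 2.7], [-0.3, 1.91], [-1.27, 1.3], [0.12, 2.57], [-1.44, 4.58], [0.2, 2.03], [-3.05, 3.05]. Speed limits (rad/s): [2.79, 2.79, 3.14, 3.14, 3.14, 3.14, 3.14].

### API

Orientations are given as a rotation vector (axis times angle).
In Python, from station import ctrl, vision, look_for, cut_out gives the robot as it stands. The module is installed in compiled form; this text tells all that it offers.
- The arm moves only by the tool apply_moves, never from a script. Its argument "motion" is a list of rows, each a list of 4 numbers: the shift along the world's x, y, z in units of 0.5 m (1.0 is 0.5 m), then the turn about the world's z in units of 0.12 rad (1.0 is 0.12 rad). A call has 1 to 10 rows; each row shifts and turns the commanded pose from where the row before left it; what a row does not reach is not made up. A row lasts 1/12 s, in which the tool goes at most 41.7 mm and 7.16 degrees, less where a joint would pass 70% of its speed; a pose out of reach is approached as far as the arm can. A call with a number of a shift or a turn outside -1 to 1 is refused whole. A call with a gripper value outside its range is refused whole. "jaw" is the closure, from 0 (fully open) to 1 (shut), set as the call begins (left out, the last holds). The fingers move at their own pace and stop on an object; "force" is the grip in N (left out, the last holds). Time passes only in rows, so rows that do not move let the fingers close. It gives the time, the measured TCP pose, the force and the opening at its end, in the units of the state.
- ctrl.get_state(): the state, without advancing time (a new reading comes with each control period).
- vision.snapshot(name): name is "scene" or "top" or "wrist"; returns a dict with "color" (384x512x3 uint8, red, green, blue), "z_map" (384x512 float32, m along the optical axis (not along the pixel's ray), 0 where there is no reading), "fov_y" (degrees; the focal length in pixels is half the picture's height over the tangent of half this angle, whatever the lens; pixels are square), "cx", "cy" (the principal point, pixels), "xyz" and "attitude" of the camera in the world; the wrist camera has in their place "mount" (4x4, takes a point from camera to tool coordinates, whose origin is the TCP and whose axes are the tool frame's). Camera axes: x right, y down, z forward; pixel columns grow to the right and rows downward; lengths in m; the calibration is good to about 2 mm. A picture is of the moment at which its call begins: read the wrist's pose just before it.
- ctrl.job_done(): hands the job in, once; it reports no verdict.
Trained networks look in a picture, given as the dict that the camera call returned (one of the last four; its "shot" number tells which), for a name from the list of things; names that differ only in an ending like _2 or _b are one class to them, and where a whole thing is asked for, a point or a joint stands for the part that bears it (a point fixed in the world has none). Each returns a list of dicts, best first, with "conf" (0 to 1); they miss things now and then, are a little off and sometimes report something else, mostly with a low value. They report only what shows in the picture. A call takes as long as a camera call.
- look_for(picture, target): "extent" ([left, top, width, height] in pixels, round what is visible of it).
- cut_out(picture, target): "region" (384x512 bool, what is visible of it) and "extent" ([left, top, width, height] in pixels, round what is visible of it).
The state is a dict: "time": time; "q": joint angles; "dq": joint speeds; "effort": joint torques, N m; "eef_pos": TCP position; "eef_rot": TCP orientation; "ft_force": force on the tool from outside, world axes, zero at the start; "moment": the same for the moment, N m; "finger_gap": finger opening in m.
Only numpy, scipy, OpenCV 4.12 (cv2) and the standard library are available. Lean on these libraries where they do the work, as an engineer would, in place of code of your own. Each camera call takes 0.05 s, during which the arm holds its last target. There are 200 camera calls.

## Working session

There is one attempt and no reset: what is moved stays moved. The work goes in short steps, Python scripts to look and compute and a tool call to move; the robot and the scene stay as the last step left them, time stands still between calls to the robot, and variables do not carry over. Pictures are saved under pics/ and viewed, about 8 in all and at most 12, crops included, and the job is handed in when it is done.

Besides the shell and the picture viewer there is one more tool, called after ">>>" as name([rows], argument=value, ...), one row to a line, values as JSON. apply_moves: Moves the arm, as the interface text tells. Its arguments: {"type":"object","properties":{"motion":{"type":"array"},"jaw":{"type":"number"},"force":{"type":"number"}},"required":["motion"]}

```bash
mkdir -p pics; cat > h.py <<'E'
import numpy as np, cv2
from scipy.spatial.transform import Rotation as R
from station import ctrl, vision, look_for, cut_out
def campose(p, st=None):
    if 'mount' in p:
        T=np.eye(4); T[:3,:3]=R.from_rotvec(st['eef_rot']).as_matrix(); T[:3,3]=st['eef_pos']
        return T@np.array(p['mount'])
    a=np.array(p['attitude'],float); T=np.eye(4)
    T[:3,:3]=a if a.shape==(3,3) else R.from_rotvec(a).as_matrix() if a.size==3 else R.from_quat(a).as_matrix()
    T[:3,3]=p['xyz']; return T
def cloud(p,st=None):
    z=p['z_map']; h,w=z.shape; f=h/2/np.tan(np.radians(p['fov_y'])/2)
    u,v=np.meshgrid(np.arange(w),np.arange(h))
    P=np.stack([(u-p['cx'])/f*z,(v-p['cy'])/f*z,z],-1)
    T=campose(p,st); W=P@T[:3,:3].T+T[:3,3]; W[z<=0]=np.nan; return W
def save(p,n,crop=None,s=1):
    im=p['color'][...,::-1]
    if crop: l,t,w,h=crop; im=im[t:t+h,l:l+w]
    cv2.imwrite('pics/'+n+'.png',cv2.resize(im,None,fx=s,fy=s,interpolation=cv2.INTER_CUBIC))
E
python3 - <<'E'
from h import *
st=ctrl.get_state(); print(st)
ps={}
for n in ['scene','top']:
    p=vision.snapshot(n); ps[n]=p; print(n,p['fov_y'],p['cx'],p['cy'],p['xyz'],p['attitude'])
    W=cloud(p); np.save(n+'.npy',W)
    for t in ['lamp','rest','jig','pad_top','socket_mouth','insulator_a','toggle_plate','lens','clip','screwdriver','wrench']:
        try:
            for r in cut_out(p,t)[:2]:
                m=r['region']; q=W[m]; q=q[~np.isnan(q[:,0])]
                print(t,round(r['conf'],2),r['extent'],np.round(np.median(q,0),3),np.round(np.percentile(q,2,axis=0),3),np.round(np.percentile(q,98,axis=0),3))
        except Exception as e: print(t,e)
im=np.vstack([ps['scene']['color'],ps['top']['color']])[...,::-1]
cv2.imwrite('pics/a.png',cv2.resize(im,(400*1,600)))
save(ps['scene'],'scene',s=1.5);save(ps['top'],'top',s=1.5)
E
```

```text
{'time': 0.0, 'q': array([ 1.21330614,  0.31172813,  0.01396716,  1.51305646, -0.0044167 ,
        1.31919044, -0.02720589]), 'dq': array([ 0.00103642,  0.00046928,  0.00124577,  0.00014064, -0.00110718,
        0.00022473, -0.00151569]), 'effort': array([-1.19218930e-04, -3.79909837e+01,  1.46192112e-01, -2.30587846e+01,
        1.23108635e-02,  1.36496726e-02, -1.12705433e-05]), 'eef_pos': array([ 0.17063339, -0.52215129,  0.25221984]), 'eef_rot': array([ 2.05137331,  0.32918814, -2.05229033]), 'ft_force': array([ 0.06040491, -0.14373062, -0.22292173]), 'moment': array([0.0198804 , 0.01960055, 0.01474569]), 'finger_gap': 0.08547215352602304}
scene 45.29638912945036 255.8399622549832 190.1363052649802 [ 1.69509177 -0.26792665  1.07206695] [-1.84035545 -1.46216498  0.69531091]
lamp 0.72 [188.2, 204.2, 10.9, 5.7] [ 0.538 -0.21   0.076] [ 0.527 -0.22   0.072] [ 0.55  -0.199  0.08 ]
lamp 0.46 [307.9, 175.1, 24.1, 17.5] [0.541 0.222 0.125] [0.458 0.207 0.031] [0.585 0.279 0.149]
rest 0.82 [300.2, 180.6, 43.1, 43.7] [0.589 0.222 0.011] [ 0.464  0.184 -0.   ] [0.641 0.283 0.135]
jig 0.8 [1
[... 2371 characters left out ...]
34 0.22  0.074] [0.306 0.196 0.034] [0.364 0.25  0.094]
toggle_plate 0.73 [225.5, 113.8, 41.7, 27.5] [0.774 0.032 0.017] [ 0.734 -0.029  0.007] [0.817 0.096 0.043]
toggle_plate 0.38 [281.9, 136.8, 62.1, 78.8] [ 0.588 -0.186  0.036] [ 0.462 -0.284 -0.   ] [ 0.692 -0.107  0.155]
clip 0.68 [115.0, 181.1, 12.7, 30.5] [0.522 0.466 0.007] [ 0.468  0.446 -0.003] [0.573 0.488 0.056]
screwdriver 0.72 [386.7, 181.9, 9.9, 55.3] [ 0.435 -0.477  0.022] [ 0.386 -0.491  0.008] [ 0.564 -0.464  0.031]
screwdriver 0.62 [175.4, 162.9, 32.6, 56.3] [0.554 0.215 0.011] [0.455 0.186 0.001] [0.641 0.284 0.139]
wrench 0.5 [355.9, 231.3, 35.9, 19.5] [ 0.379 -0.39   0.007] [ 0.338 -0.467 -0.002] [ 0.412 -0.342  0.015]
```

```bash
python3 - <<'E'
import cv2
a=cv2.imread('pics/top.png'); s=cv2.imread('pics/scene.png')
a=a[150:400,130:630]; s=s[200:430,100:600]
cv2.imwrite('pics/both.png',cv2.resize(cv2.vconcat([a,s]),None,fx=1.25,fy=1.25))
E
```

```text
(no output)
```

View pics/both.png

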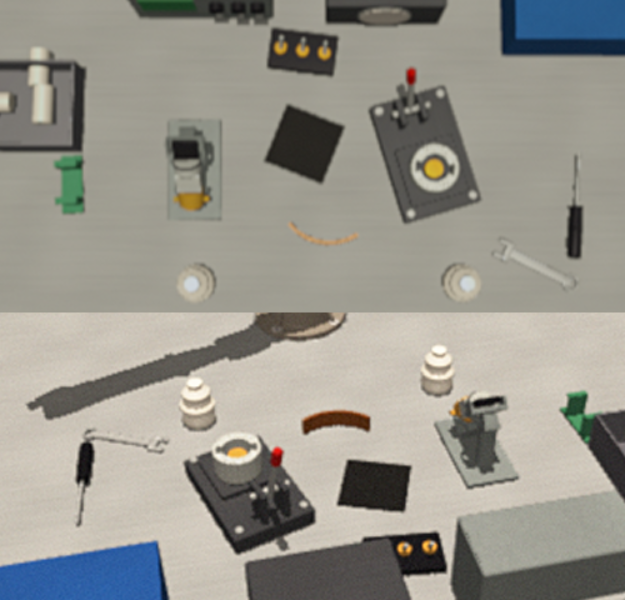

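```bash
python3 - <<'E'
from h import *
st=ctrl.get_state(); print(np.round(R.from_rotvec(st['eef_rot']).as_matrix(),3),st['time'])
for n in ['top','scene']:
    W=np.load(n+'.npy').reshape(-1,3); W=W[~np.isnan(W[:,0])]
    def box(x0,x1,y0,y1,z0,z1):
        m=(W[:,0]>x0)&(W[:,0]<x1)&(W[:,1]>y0)&(W[:,1]<y1)&(W[:,2]>z0)&(W[:,2]<z1); return W[m]
    q=box(.42,.72,-.3,-.1,.08,.1); (c,r)=cv2.minEnclosingCircle(q[:,:2].astype(np.float32)); print(n,'ring',len(q),np.round(np.median(q,0),3),np.round(c,3),round(r,3))
    q=box(.4,.75,-.32,-.08,.02,.06); print('jig',cv2.minAreaRect(q[:,:2].astype(np.float32)))
    q=box(.4,.7,.15,.32,.007,.014); print('rest',len(q),cv2.minAreaRect(q[:,:2].astype(np.float32)),np.median(q[:,2]))
    for (a,b) in [(.15,.16),(.13,.15),(.1,.13),(.06,.09)]:
        q=box(.4,.7,.15,.32,a,b); print(a,b,len(q),np.round(np.median(q,0),3), np.round(q.min(0),3),np.round(q.max(0),3)) if len(q) else 0
E
```

```text
[[-0.     0.311 -0.951]
 [-0.    -0.951 -0.311]
 [-1.     0.     0.   ]] 1.2
top ring 444 [ 0.569 -0.189  0.09 ] [ 0.589 -0.185] 0.092
jig ((0.5784355998039246, -0.1966480016708374), (0.23125460743904114, 0.1515650749206543), 17.084644317626953)
rest 594 ((0.553982675075531, 0.23588092625141144), (0.2894924283027649, 0.1672251969575882), 0.1666838675737381) 0.009757239028482023
0.15 0.16 16 [0.576 0.234 0.152] [0.573 0.218 0.15 ] [0.58  0.257 0.158]
0.13 0.15 209 [0.571 0.236 0.138] [0.529 0.203 0.13 ] [0.593 0.27  0.15 ]
0.1 0.13 267 [0.546 0.234 0.12 ] [0.503 0.202 0.1  ] [0.614 0.27  0.13 ]
0.06 0.09 137 [0.488 0.23  0.077] [0.468 0.21  0.06 ] [0.532 0.258 0.09 ]
scene ring 433 [ 0.573 -0.194  0.089] [ 0.588 -0.19 ] 0.096
jig ((0.5775182843208313, -0.19983913004398346), (0.23684759438037872, 0.15202270448207855), 17.090700149536133)
rest 491 ((0.5489600896835327, 0.23238477110862732), (0.19227708876132965, 0.10146097093820572), 1.4116413593292236) 0.009426675198909384
0.15 0.16 2 [0.581 0.231 0.151] [0.581 0.224 0.15 ] [0.581 0.238 0.152]
0.13 0.15 129 [0.581 0.231 0.138] [0.531 0.199 0.13 ] [0.596 0.268 0.15 ]
0.1 0.13 193 [0.588 0.23  0.119] [0.522 0.199 0.1  ] [0.614 0.267 0.13 ]
0.06 0.09 126 [0.59  0.221 0.075] [0.482 0.207 0.06 ] [0.603 0.249 0.09 ]
```

>>> apply_moves([
  [0.04, 0.04, 0.07, 0],
  [0.05, 0.05, 0.04, 0],
  [0.05, 0.065, 0.03, 0],
  [0.05, 0.065, 0.02, 0],
  [0.05, 0.065, 0, 0],
  [0.05, 0.065, 0, 0],
  [0.05, 0.065, 0, 0],
  [0.05, 0.065, 0, 0],
  [0.05, 0.065, 0, 0],
  [0.05, 0.065, 0, 0],
], jaw=0)

```text
time: 2.03
eef_pos: [0.4137, -0.2194, 0.3303]
eef_rot: [2.051, 0.325, -2.05]
ft_force: [1.7, -1.0, -0.6]
finger_gap: 0.0853
```

>>> apply_moves([
  [0.05, 0.01, 0, 0],
  [0.06, 0.02, 0, 0],
  [0.04, 0.02, 0, 0],
  [0, 0, 0, 0],
])

```text
time: 2.37
eef_pos: [0.4918, -0.1918, 0.3292]
eef_rot: [2.051, 0.338, -2.045]
ft_force: [-0.3, 0.9, -0.3]
finger_gap: 0.0851
```

```bash
python3 - <<'E'
from h import *
st=ctrl.get_state(); p=vision.snapshot('wrist'); W=cloud(p,st)
np.save('w_jig.npy',W); np.save('w_jigc.npy',p['color'])
print(st['eef_pos'],np.round(p['mount'],3),p['fov_y'])
save(p,'wjig',s=1.3)
m=(abs(W[...,2]-.09)<.006)
n,l,s,c=cv2.connectedComponentsWithStats(m.astype(np.uint8))
for i in range(1,n):
    if s[i,4]>300: print(s[i],np.round(np.nanmean(W[l==i],0),4), cv2.fitEllipse(max(cv2.findContours((l==i).astype(np.uint8),0,1)[0],key=len)))
E
```

```text
[ 0.4917648  -0.19181879  0.32920539] [[-0.001 -0.271  0.962 -0.12 ]
 [ 1.    -0.001  0.001 -0.   ]
 [ 0.001  0.962  0.271 -0.069]
 [ 0.     0.     0.     1.   ]] 69.49360150434498
[ 246   16   60   50 1303] [ 0.6492 -0.1665  0.0912] ((275.2752685546875, 40.525936126708984), (50.782901763916016, 55.57422637939453), 10.07059383392334)
[ 245  107   66   67 1925] [ 0.543  -0.2073  0.0892] ((277.35894775390625, 140.4087371826172), (64.56303405761719, 66.5902099609375), 28.621932983398438)
```

View pics/wjig.png

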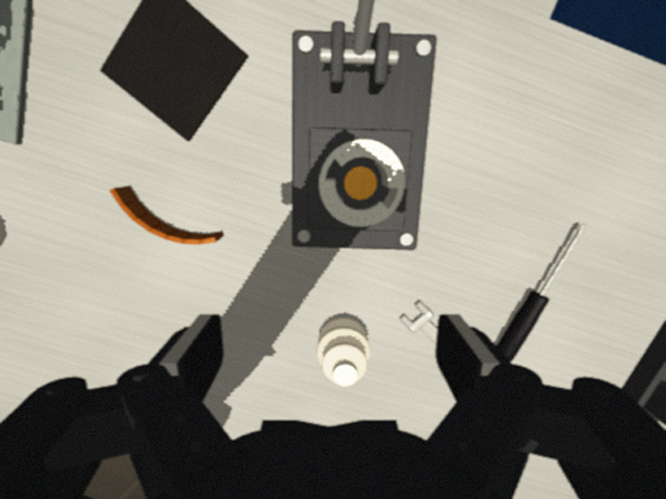

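>>> apply_moves([
  [0, 0.07, 0, -0.3],
  [0, 0.08, 0, -0.3],
  [0, 0.08, 0, -0.3],
  [0, 0.08, 0, -0.3],
  [0, 0.08, 0, -0.3],
  [0, 0.08, 0, -0.3],
  [0, 0.08, 0, -0.3],
  [0, 0.08, 0, -0.3],
  [0, 0.08, 0, -0.23],
  [0, 0.08, 0, 0],
])

```text
time: 3.25
eef_pos: [0.4877, 0.1987, 0.3303]
eef_rot: [-2.222, 0.006, 2.219]
ft_force: [1.1, -0.3, -0.4]
finger_gap: 0.0858
```

>>> apply_moves([
  [0, 0.064, 0, 0],
  [0, 0, 0, 0],
  [0, 0, 0, 0],
])

```text
time: 3.5
eef_pos: [0.487, 0.2319, 0.3299]
eef_rot: [2.219, 0.004, -2.22]
ft_force: [0.3, -0.3, -0.1]
finger_gap: 0.0852
```

```bash
python3 - <<'E'
from h import *
st=ctrl.get_state(); p=vision.snapshot('wrist'); W=cloud(p,st)
np.save('w_rest.npy',W); np.save('w_restc.npy',p['color'])
print(st['eef_pos'],np.round(R.from_rotvec(st['eef_rot']).as_matrix()[:,1],3))
save(p,'wrest',s=1.3)
for t in ['lamp','rest']:
    for r in cut_out(p,t)[:1]:
        q=W[r['region']]; q=q[~np.isnan(q[:,0])]; print(t,r['conf'],r['extent'],np.round(np.median(q,0),3),np.round(np.percentile(q,1,axis=0),3),np.round(np.percentile(q,99,axis=0),3)); np.save('m_'+t+'.npy',r['region'])
q=W.reshape(-1,3); q=q[~np.isnan(q[:,0])]
b=q[(abs(q[:,2]-.01)<.003)&(abs(q[:,0]-.55)<.13)&(abs(q[:,1]-.235)<.08)]
print(cv2.minAreaRect(b[:,:2].astype(np.float32)),np.round(np.percentile(b,[1,99],axis=0),3))
E
```

```text
[0.48703193 0.23188419 0.32985992] [ 0.004 -1.     0.001]
lamp 0.82 [226.4, 90.5, 45.3, 93.9] [0.539 0.236 0.125] [0.469 0.209 0.01 ] [0.582 0.266 0.149]
rest 0.91 [217.8, 57.2, 65.5, 130.8] [0.581 0.234 0.01 ] [0.453 0.187 0.006] [0.64  0.286 0.145]
((0.5463242530822754, 0.23618972301483154), (0.18990619480609894, 0.09988097101449966), 1.2080775499343872) [[0.453 0.186 0.007]
 [0.64  0.286 0.011]]
```

View pics/wrest.png

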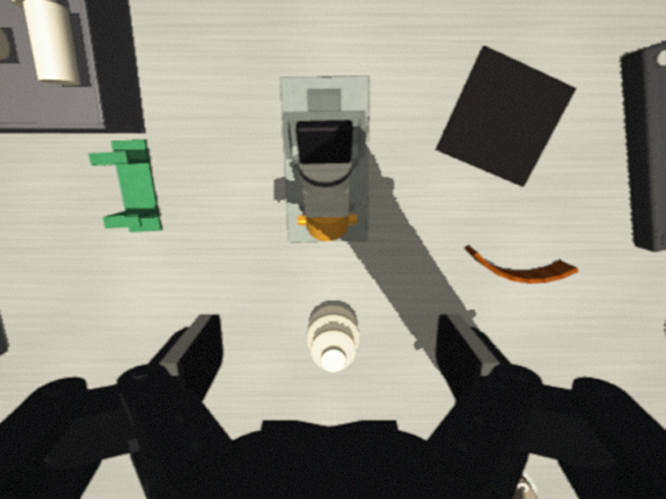

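```bash
python3 - <<'E'
import numpy as np
W=np.load('w_rest.npy'); q=W[np.load('m_lamp.npy')]; q=q[~np.isnan(q[:,0])]
a=np.radians(1.2); q=q[abs(q[:,1]-.236-(q[:,0]-.546)*np.tan(a))<.005]
q=q[np.argsort(q[:,2])]
for c in np.array_split(q,22): m=c.mean(0); print(np.round(m,4), round(m[0]-m[2],4), round(m[0]+m[2],4))
W2=np.load('w_rest.npy'); m=np.load('m_lamp.npy'); q=W2[m]
for z in np.arange(.08,.15,.01):
    s=q[abs(q[:,2]-z)<.005]; print(round(z,3),np.round(np.percentile(s[:,1],[2,50,98]),4),len(s))
E
```

```text
[0.4698 0.2344 0.0688] 0.401 0.5386
[0.4794 0.2346 0.0789] 0.4005 0.5583
[0.4903 0.2351 0.085 ] 0.4052 0.5753
[0.4929 0.2349 0.0873] 0.4055 0.5802
[0.4982 0.2351 0.0905] 0.4077 0.5888
[0.507  0.2351 0.097 ] 0.41 0.604
[0.5135 0.2346 0.1035] 0.41 0.6169
[0.5255 0.2359 0.1196] 0.4059 0.6451
[0.5352 0.2354 0.1226] 0.4127 0.6578
[0.5426 0.2355 0.1248] 0.4178 0.6673
[0.5407 0.2364 0.1263] 0.4144 0.6671
[0.5428 0.236  0.1278] 0.415 0.6706
[0.5413 0.2355 0.1296] 0.4118 0.6709
[0.5445 0.236  0.1309] 0.4136 0.6754
[0.5411 0.2364 0.1325] 0.4086 0.6736
[0.5471 0.2352 0.1341] 0.413 0.6812
[0.5619 0.2365 0.1369] 0.425 0.6988
[0.5669 0.2362 0.141 ] 0.4259 0.7079
[0.5742 0.2366 0.1441] 0.4301 0.7183
[0.5751 0.2368 0.1461] 0.429 0.7212
[0.576  0.2366 0.1476] 0.4283 0.7236
[0.5758 0.2369 0.149 ] 0.4268 0.7248
0.08 [0.2167 0.2344 0.2533] 190
0.09 [0.2149 0.2344 0.2554] 310
0.1 [0.215  0.2368 0.2563] 239
0.11 [0.2143 0.238  0.2582] 177
0.12 [0.2136 0.2354 0.2586] 477
0.13 [0.2155 0.2364 0.2569] 839
0.14 [0.2147 0.2353 0.2583] 495
```

>>> apply_moves([
  [0.03, 0.004, -0.06, 0.14],
  [0.03, 0.004, -0.08, 0],
  [0, 0, -0.08, 0],
  [0, 0, -0.08, 0],
  [0, 0, -0.07, 0],
  [0, 0, -0.05, 0],
  [0, 0, -0.03, 0],
  [0, 0, -0.016, 0],
  [0, 0, 0, 0],
  [0, 0, 0, 0],
], jaw=0)

```text
time: 4.48
eef_pos: [0.5185, 0.2336, 0.0986]
eef_rot: [2.215, 0.016, -2.213]
ft_force: [-0.4, 0.4, 0.4]
finger_gap: 0.0853
```

>>> apply_moves([
  [0, 0, 0, 0],
  [0, 0, 0, 0],
  [0, 0, 0, 0],
  [0, 0, 0, 0],
  [0, 0, 0, 0],
  [0, 0, 0, 0],
  [0, 0, 0, 0],
  [0, 0, 0, 0],
], jaw=1, force=60)

```text
time: 5.15
eef_pos: [0.5182, 0.2351, 0.0993]
eef_rot: [2.215, 0.019, -2.211]
ft_force: [-0.7, -1.1, 6.0]
finger_gap: 0.0433
```

>>> apply_moves([
  [0, 0, 0.01, 0],
  [0, 0, 0.02, 0],
  [0, 0, 0.03, 0],
  [0, 0, 0.05, 0],
  [0, 0, 0.06, 0],
  [0, 0, 0.06, 0],
  [0, 0, 0.04, 0],
  [0, 0, 0, 0],
  [0, 0, 0, 0],
])

```text
time: 5.9
eef_pos: [0.5176, 0.2351, 0.2335]
eef_rot: [2.215, 0.02, -2.211]
ft_force: [-0.1, -0.6, -3.5]
finger_gap: 0.0432
```

```bash
python3 - <<'E'
from h import *
st=ctrl.get_state(); print(st['ft_force'],st['moment'])
s=vision.snapshot('scene'); p=vision.snapshot('wrist'); W=cloud(p,st); S=cloud(s)
for n,X in (('w',W),('s',S)):
    m=(abs(X[...,2]-.006)<.005)&(abs(X[...,0]-.6)<.1)&(abs(X[...,1]-.03)<.1)&(( p if n=='w' else s)['color'].max(-1)<60)
    print(n,m.sum(),cv2.minAreaRect(X[m][:,:2].astype(np.float32)),np.median(X[m],0))
a=cv2.resize(p['color'],(480,360)); b=cv2.resize(s['color'][130:250,260:380],(360,360),interpolation=cv2.INTER_CUBIC)
cv2.imwrite('pics/lift.png',np.hstack([a,b])[...,::-1][:, :800])
E
```

```text
[-0.09314773 -0.64046076 -3.50598635] [-0.03174485  0.03028125  0.00782517]
w 9961 ((0.5989525318145752, 0.03100394830107689), (0.11798077821731567, 0.11740635335445404), 68.63516235351562) [0.60258053 0.03165729 0.00720047]
s 754 ((0.5990139245986938, 0.02743753045797348), (0.11560145765542984, 0.12309300899505615), 68.34012603759766) [0.60206165 0.02688062 0.00525007]
```

View pics/lift.png

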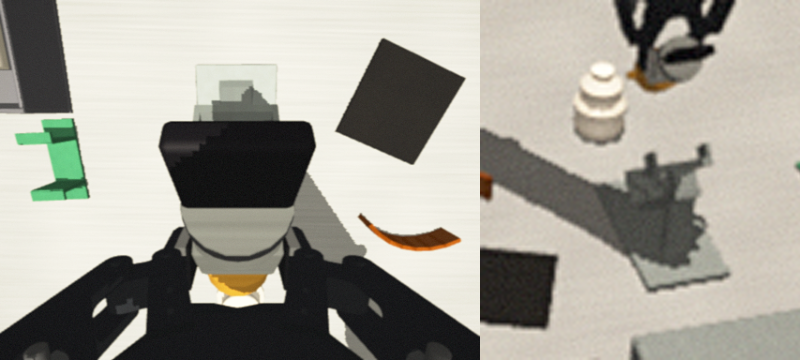

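>>> apply_moves([
  [0.01, -0.05, 0.02, 0],
  [0.02, -0.07, 0, 0],
  [0.025, -0.07, 0, 0],
  [0.025, -0.07, 0, 0],
  [0.025, -0.07, -0.02, 0],
  [0.025, -0.06, -0.05, 0],
  [0, -0.02, -0.07, 0],
  [0, 0, -0.07, 0],
  [0, 0, -0.05, 0],
  [0, 0, -0.035, 0],
])

```text
time: 6.83
eef_pos: [0.5781, 0.0284, 0.0891]
eef_rot: [2.201, 0.017, -2.225]
ft_force: [-0.0, 1.1, -4.2]
finger_gap: 0.0432
```

>>> apply_moves([
  [0, 0, -0.01, 0],
  [0, 0, 0, 0],
  [0, 0, 0, 0],
], force=20)

```text
time: 7.08
eef_pos: [0.5823, 0.0299, 0.0901]
eef_rot: [2.212, 0.019, -2.214]
ft_force: [-0.2, 0.4, -3.5]
finger_gap: 0.0428
```

>>> apply_moves([
  [0, 0, -0.016, 0],
  [0, 0, -0.016, 0],
  [0, 0, -0.004, 0],
  [0.009, 0, -0.005, 0],
  [0.009, 0, -0.005, 0],
  [0, 0, 0, 0],
])

```text
time: 7.58
eef_pos: [0.5918, 0.0301, 0.0694]
eef_rot: [2.213, 0.019, -2.213]
ft_force: [-1.7, 0.2, 6.7]
finger_gap: 0.0431
```

>>> apply_moves([
  [0.008, 0, -0.006, 0],
  [0.008, 0, -0.006, 0],
  [0.007, 0, -0.008, 0],
  [0.007, 0, -0.008, 0],
  [0, 0, 0, 0],
])

```text
time: 8.0
eef_pos: [0.6098, 0.0304, 0.0567]
eef_rot: [2.221, 0.019, -2.206]
ft_force: [-0.1, 0.5, 7.9]
finger_gap: 0.0432
```

```bash
python3 - <<'E'
from h import *
st=ctrl.get_state(); print(st['ft_force'],st['moment'])
s=vision.snapshot('scene'); p=vision.snapshot('wrist')
np.save('w2.npy',cloud(p,st)); np.save('s2.npy',cloud(s))
a=cv2.resize(p['color'],(480,360)); b=cv2.resize(s['color'][160:260,200:300],(360,360),interpolation=cv2.INTER_CUBIC)
cv2.imwrite('pics/lay.png',np.hstack([a,b])[...,::-1][:, :800])
E
```

```text
[-0.08586144  0.51697061  7.90578703] [-0.02494734  0.29808819  0.01195791]
```

View pics/lay.png

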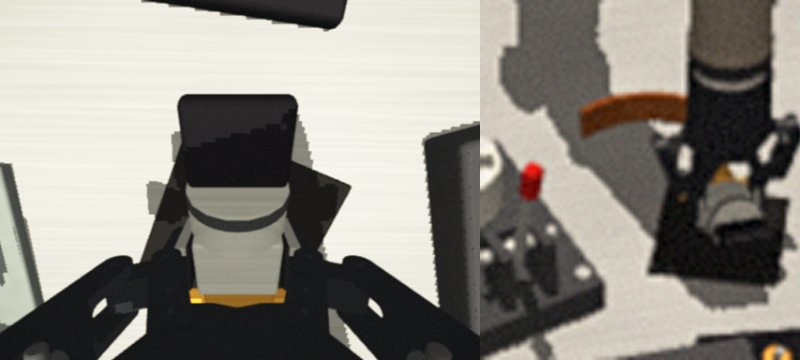

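>>> apply_moves([
  [0.005, 0, -0.008, 0],
  [0.004, 0, -0.008, 0],
  [0.002, 0, -0.008, 0],
  [0, 0, -0.004, 0],
  [0, 0, 0, 0],
])

```text
time: 8.52
eef_pos: [0.6192, 0.0305, 0.045]
eef_rot: [2.232, 0.02, -2.196]
ft_force: [5.1, 0.4, 9.1]
finger_gap: 0.0431
```

```bash
cat > ax.py <<'E'
from h import *
def grip(st,p,y0=.03):
    W=cloud(p,st); q=W[150*384//360*0:,:].reshape(-1,3); c=p['color'].reshape(-1,3)
    m=(abs(q[:,1]-y0)<.02)&(q[:,2]>.02)&(q[:,2]<.2)&(q[:,0]>st['eef_pos'][0]+.03)&(c.max(1)<75)
    return q[m]
E
python3 - <<'E'
from ax import *
st=ctrl.get_state(); p=vision.snapshot('wrist'); q=grip(st,p)
print(len(q),np.round(np.percentile(q,[2,50,98],axis=0),3))
k=np.polyfit(q[:,0],q[:,2],1); print('slope deg above horiz',np.degrees(np.arctan(k[0])))
E
```

```text
7939 [[0.65  0.011 0.047]
 [0.674 0.03  0.049]
 [0.694 0.049 0.063]]
slope deg above horiz -1.1694178373362478
```

```bash
python3 - <<'E'
from h import *
st=ctrl.get_state(); p=vision.snapshot('wrist'); W=cloud(p,st)
c0=256
for r in range(0,384,10):
    print(r, np.round(W[r,c0],3), p['color'][r,c0])
print(st['ft_force'])
E
```

```text
0 [0.743 0.031 0.015] [48 47 49]
10 [0.739 0.031 0.016] [48 44 43]
20 [0.735 0.031 0.014] [33 32 33]
30 [0.733 0.031 0.005] [137 132 120]
40 [ 0.73   0.031 -0.001] [239 237 227]
50 [0.725 0.031 0.001] [237 234 224]
60 [0.72  0.031 0.001] [239 239 229]
70 [0.715 0.03  0.   ] [239 238 229]
80 [ 0.71   0.03  -0.001] [240 237 228]
90 [ 0.705  0.03  -0.001] [242 240 232]
100 [0.696 0.031 0.047] [122 119 108]
110 [0.691 0.031 0.052] [81 75 71]
120 [0.688 0.031 0.05 ] [78 72 70]
130 [0.684 0.03  0.051] [74 69 69]
140 [0.68 0.03 0.05] [69 67 69]
150 [0.676 0.03  0.051] [24 21 25]
160 [0.671 0.03  0.048] [18 17 22]
170 [0.667 0.03  0.048] [23 19 20]
180 [0.663 0.03  0.047] [24 27 26]
190 [0.658 0.03  0.048] [19 21 22]
200 [0.655 0.03  0.052] [131 133 118]
210 [0.653 0.03  0.061] [136 134 120]
220 [0.65  0.03  0.065] [54 53 52]
230 [0.646 0.03  0.065] [57 54 53]
240 [0.641 0.03  0.063] [161 158 143]
250 [0.636 0.03  0.062] [164 161 148]
260 [0.632 0.03  0.062] [167 165 147]
270 [0.623 0.029 0.054] [158 157 141]
280 [0.617 0.029 0.053] [161 160 141]
290 [0.611 0.029 0.052] [161 161 145]
300 [0.606 0.029 0.052] [161 161 144]
310 [0.6   0.029 0.051] [165 165 147]
320 [0.593 0.029 0.05 ] [160 158 143]
330 [0.628 0.03  0.098] [25 23 25]
340 [0.629 0.03  0.103] [26 26 27]
350 [0.629 0.03  0.107] [24 23 26]
360 [0.629 0.03  0.109] [27 24 27]
370 [0.628 0.03  0.112] [24 26 25]
380 [0.627 0.03  0.114] [22 23 23]
[4.99437727 0.40118361 9.07709246]
```

>>> apply_moves([
  [0.002, 0, -0.006, 0],
  [0, 0, -0.006, 0],
  [0, 0, 0, 0],
])

```text
time: 8.87
eef_pos: [0.6219, 0.0306, 0.0398]
eef_rot: [2.236, 0.02, -2.192]
ft_force: [7.5, -0.5, 9.9]
finger_gap: 0.043
```

>>> apply_moves([
  [0, 0, 0, 0],
  [0, 0, 0, 0],
  [0, 0, 0, 0],
  [0, 0, 0, 0],
  [0, 0, 0, 0],
  [0, 0, 0, 0],
], jaw=0)

```text
time: 9.37
eef_pos: [0.6124, 0.0297, 0.0329]
eef_rot: [2.211, 0.019, -2.214]
ft_force: [-0.2, -0.4, 0.1]
finger_gap: 0.0858
```

```bash
python3 - <<'E'
from h import *
st=ctrl.get_state(); p=vision.snapshot('wrist'); W=cloud(p,st)
for r in range(90,340,12):
    print(r, np.round(W[r,256],3), p['color'][r,256])
print(st['ft_force'])
m=(W[...,2]>.028)&(W[...,2]<.07)&(W[...,0]>.66)&(W[...,0]<.69)&(abs(W[...,1]-.03)<.035)
q=W[m]; print(np.round(np.percentile(q,[1,50,99],axis=0),4)); print(np.polyfit(q[:,1],q[:,2],1))
E
```

```text
90 [0.693 0.03  0.035] [74 70 67]
102 [0.688 0.03  0.035] [75 70 70]
114 [0.683 0.03  0.034] [73 71 67]
126 [0.679 0.03  0.035] [73 67 66]
138 [0.674 0.03  0.035] [22 25 25]
150 [0.669 0.03  0.036] [25 24 26]
162 [0.664 0.029 0.035] [20 20 21]
174 [0.659 0.029 0.038] [131 131 116]
186 [0.658 0.03  0.053] [153 149 137]
198 [0.653 0.029 0.054] [54 49 50]
210 [0.648 0.029 0.053] [167 165 150]
222 [0.643 0.029 0.052] [163 160 145]
234 [0.638 0.029 0.052] [165 165 148]
246 [0.63  0.029 0.046] [166 164 149]
258 [0.624 0.029 0.046] [169 167 150]
270 [0.619 0.029 0.047] [162 165 144]
282 [0.613 0.029 0.047] [159 159 143]
294 [0.607 0.028 0.047] [159 159 140]
306 [0.601 0.028 0.046] [169 167 148]
318 [0.596 0.028 0.048] [129  88  28]
330 [0.622 0.029 0.086] [23 23 26]
[-0.22709092 -0.40320406  0.14585829]
[[0.6604 0.0096 0.0331]
 [0.6759 0.0317 0.0351]
 [0.6897 0.0538 0.0366]]
[0.00295391 0.03498614]
```

>>> apply_moves([
  [0.03, 0.003, 0.006, 0],
  [0.04, 0, 0, 0],
  [0.04, 0, 0, 0],
  [0.018, 0, 0, 0],
  [0, 0, 0, 0],
])

```text
time: 9.83
eef_pos: [0.6789, 0.0311, 0.0361]
eef_rot: [2.216, 0.018, -2.211]
ft_force: [0.1, 1.1, 0.8]
finger_gap: 0.0855
```

>>> apply_moves([
  [0, 0, 0, 0],
  [0, 0, 0, 0],
  [0, 0, 0, 0],
  [0, 0, 0, 0],
  [0, 0, 0, 0],
  [0, 0, 0, 0],
  [0, 0, 0, 0],
], jaw=1, force=20)

```text
time: 10.42
eef_pos: [0.6761, 0.0312, 0.0364]
eef_rot: [2.211, 0.019, -2.215]
ft_force: [-2.1, 0.7, 0.4]
finger_gap: 0.0455
```

>>> apply_moves([
  [0, 0, 0.01, 0],
  [0, 0, 0.02, 0],
  [0, 0, 0.03, 0],
  [0, 0, 0.03, 0],
  [0, 0, 0.03, 0],
  [0, 0, 0, 0],
])

```text
time: 10.92
eef_pos: [0.68, 0.0318, 0.1009]
eef_rot: [2.223, 0.02, -2.204]
ft_force: [2.1, 0.8, -2.2]
finger_gap: 0.0453
```

```bash
cat > tilt.py <<'E'
from h import *
st=ctrl.get_state(); s=vision.snapshot('scene'); S=cloud(s)
print(st['ft_force'],st['moment'],st['eef_pos'])
hsv=cv2.cvtColor(s['color'],cv2.COLOR_RGB2HSV)
m=(abs(S[...,0]-.62)<.1)&(abs(S[...,1]-.03)<.045)&(S[...,2]>.015)&(S[...,2]<.25)
br=m&(hsv[...,0]>8)&(hsv[...,0]<30)&(hsv[...,1]>110)
if br.any(): print('brass',br.sum(),np.round(np.percentile(S[br],[2,50,98],axis=0),3))
gr=m&(hsv[...,1]<60)&(hsv[...,2]>90)
if gr.any(): print('grey',gr.sum(),np.round(np.percentile(S[gr],[2,50,98],axis=0),3))
import sys
save(s,sys.argv[1],(205,130,90,110),5)
E
python3 tilt.py t1
```

```text
[ 2.11584432  0.835443   -2.20757135] [ 0.00924434 -0.31430148 -0.00299167] [0.6800194  0.03175472 0.10087508]
brass 20 [[ 0.565 -0.014  0.09 ]
 [ 0.678  0.01   0.148]
 [ 0.699  0.05   0.227]]
grey 105 [[ 0.602 -0.006  0.086]
 [ 0.665  0.031  0.107]
 [ 0.694  0.073  0.244]]
```

View pics/t1.png

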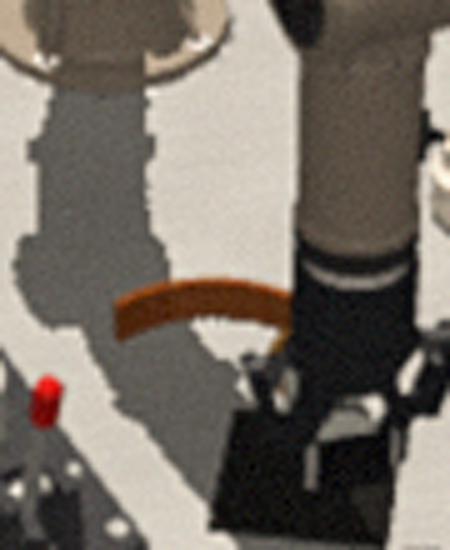

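>>> apply_moves([
  [-0.02, 0, 0.016, 0],
  [-0.03, 0, 0.014, 0],
  [-0.03, 0, 0.012, 0],
  [-0.03, 0, 0.008, 0],
  [0, 0, 0, 0],
])

```text
time: 11.38
eef_pos: [0.6189, 0.0315, 0.1211]
eef_rot: [2.208, 0.019, -2.216]
ft_force: [0.3, 0.7, -3.0]
finger_gap: 0.0452
```

```bash
python3 - <<'E'
from h import *
st=ctrl.get_state(); print(st['eef_pos'],st['ft_force'],st['moment'])
p=vision.snapshot('wrist'); W=cloud(p,st)
for r in range(60,384,9): print(r, np.round(W[r,256],3), p['color'][r,256])
save(p,'t2')
E
```

```text
[0.61890999 0.03145949 0.12106532] [ 0.33953353  0.73584053 -2.98608855] [ 0.04616264 -0.16552668  0.01316941]
60 [0.732 0.031 0.   ] [240 239 229]
69 [ 0.726  0.031 -0.   ] [239 237 227]
78 [ 0.719  0.031 -0.   ] [240 240 229]
87 [ 0.713  0.031 -0.001] [243 241 231]
96 [ 0.706  0.03  -0.001] [243 241 231]
105 [ 0.699  0.03  -0.   ] [243 241 232]
114 [ 0.692  0.03  -0.001] [134 131 119]
123 [ 0.684  0.03  -0.002] [131 130 122]
132 [ 0.677  0.03  -0.002] [134 131 119]
141 [ 0.669  0.03  -0.002] [137 131 122]
150 [ 0.662  0.03  -0.001] [106 102  97]
159 [0.655 0.029 0.004] [25 25 24]
168 [0.647 0.029 0.005] [31 30 30]
177 [0.639 0.029 0.005] [29 26 26]
186 [0.631 0.029 0.005] [28 29 26]
195 [0.623 0.029 0.005] [32 25 30]
204 [0.615 0.029 0.005] [27 26 26]
213 [0.606 0.029 0.005] [22 18 18]
222 [0.642 0.031 0.12 ] [18 19 20]
231 [0.638 0.031 0.122] [24 26 24]
240 [0.633 0.03  0.122] [25 23 24]
249 [0.628 0.03  0.121] [22 23 20]
258 [0.623 0.03  0.12 ] [22 18 19]
267 [0.617 0.03  0.118] [24 24 23]
276 [0.612 0.03  0.119] [22 22 25]
285 [0.606 0.03  0.117] [18 18 20]
294 [0.602 0.03  0.119] [135 134 122]
303 [0.602 0.03  0.125] [132 131 119]
312 [0.6  0.03 0.13] [135 134 121]
321 [0.599 0.03  0.134] [161 160 144]
330 [0.629 0.031 0.174] [26 25 24]
339 [0.631 0.031 0.179] [26 23 30]
348 [0.63  0.031 0.181] [18 16 18]
357 [0.63  0.031 0.185] [25 25 25]
366 [0.63  0.031 0.187] [28 24 28]
375 [nan nan nan] [17 21 22]
```

View pics/t2.png

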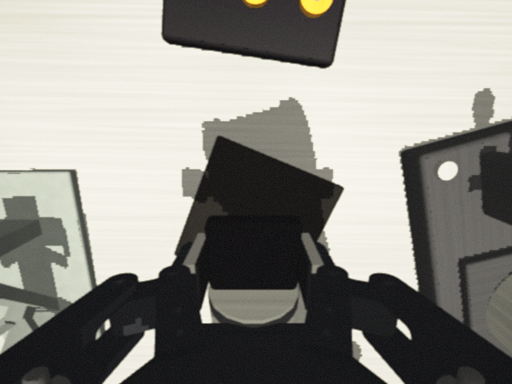

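>>> apply_moves([
  [0.04, 0, -0.02, 0],
  [0.045, 0, -0.03, 0],
  [0.045, 0, -0.03, 0],
  [0, 0, -0.03, 0],
  [0, 0, -0.03, 0],
  [0, 0, -0.015, 0],
  [0, 0, -0.013, 0],
  [0, 0, 0, 0],
])

```text
time: 12.1
eef_pos: [0.6879, 0.0311, 0.0373]
eef_rot: [2.214, 0.019, -2.211]
ft_force: [-0.0, 0.6, -1.5]
finger_gap: 0.0454
```

>>> apply_moves([
  [0, 0, 0, 0],
  [0, 0, 0, 0],
  [0, 0, 0, 0],
  [0, 0, 0, 0],
], jaw=0.2)

```text
time: 12.43
eef_pos: [0.6868, 0.0313, 0.038]
eef_rot: [2.213, 0.019, -2.213]
ft_force: [-0.2, -0.6, 0.3]
finger_gap: 0.0683
```

```bash
python3 - <<'E'
from h import *
st=ctrl.get_state(); print(st['eef_pos'],st['ft_force'],st['finger_gap'])
p=vision.snapshot('wrist'); W=cloud(p,st)
for r in range(140,384,10): print(r, np.round(W[r,256],3), p['color'][r,256])
m=(W[...,2]>.028)&(W[...,2]<.04)&(W[...,0]>.68)&(W[...,0]<.72)&(abs(W[...,1]-.03)<.03)
q=W[m]; print(np.round(np.percentile(q,[1,50,99],axis=0),4))
E
```

```text
[0.68683834 0.03131506 0.03795673] [-0.22150586 -0.57916758  0.3312524 ] 0.06831819300445502
140 [0.746 0.031 0.016] [20 20 24]
150 [0.74  0.031 0.014] [20 22 23]
160 [0.735 0.031 0.014] [15 16 16]
170 [ 0.727  0.03  -0.001] [130 125 117]
180 [ 0.722  0.03  -0.   ] [136 135 122]
190 [ 0.715  0.03  -0.002] [130 129 119]
200 [0.71 0.03 0.  ] [130 130 114]
210 [ 0.703  0.03  -0.001] [96 92 85]
220 [0.71  0.03  0.035] [23 21 20]
230 [0.705 0.03  0.035] [20 21 23]
240 [0.7   0.03  0.035] [20 20 18]
250 [0.695 0.03  0.037] [21 21 21]
260 [0.689 0.03  0.035] [23 21 22]
270 [0.684 0.03  0.036] [23 22 20]
280 [0.678 0.03  0.036] [17 20 19]
290 [0.672 0.03  0.035] [133 130 116]
300 [0.672 0.03  0.043] [132 130 117]
310 [0.673 0.03  0.051] [127 126 112]
320 [0.67  0.03  0.054] [53 51 48]
330 [0.697 0.031 0.091] [24 27 27]
340 [0.698 0.031 0.096] [21 24 24]
350 [0.697 0.031 0.099] [23 24 23]
360 [0.697 0.031 0.102] [24 27 29]
370 [0.698 0.031 0.106] [23 21 23]
380 [0.697 0.031 0.107] [23 24 27]
[[0.6804 0.0096 0.029 ]
 [0.6979 0.0315 0.0349]
 [0.712  0.0538 0.0364]]
```

>>> apply_moves([
  [0.02, 0, -0.002, 0],
  [0.015, 0, 0, 0],
  [0, 0, 0, 0],
])

```text
time: 12.73
eef_pos: [0.7056, 0.0311, 0.0366]
eef_rot: [2.215, 0.018, -2.211]
ft_force: [-0.6, 0.5, 0.3]
finger_gap: 0.0684
```

>>> apply_moves([
  [0, 0, 0, 0],
  [0, 0, 0, 0],
  [0, 0, 0, 0],
  [0, 0, 0, 0],
  [0, 0, 0.02, 0],
  [0, 0, 0.03, 0],
  [0, 0, 0.03, 0],
  [0, 0, 0, 0],
], jaw=0.475, force=20)

```text
time: 13.4
eef_pos: [0.7066, 0.0316, 0.0801]
eef_rot: [2.22, 0.019, -2.206]
ft_force: [1.3, -0.2, -1.2]
finger_gap: 0.0453
```

```bash
cat > prof.py <<'E'
from h import *
import sys
st=ctrl.get_state(); print(np.round(st['eef_pos'],4),np.round(st['ft_force'],2),np.round(st['moment'],3),st['finger_gap'])
p=vision.snapshot('wrist'); W=cloud(p,st)
for r in range(150,384,10): print(r, np.round(W[r,256],3), p['color'][r,256])
if len(sys.argv)>1: save(p,sys.argv[1])
E
python3 prof.py
```

```text
[0.7066 0.0316 0.0801] [ 1.32 -0.23 -1.24] [ 0.033 -0.3   -0.021] 0.04531011055182657
150 [0.756 0.031 0.016] [24 23 23]
160 [0.75  0.03  0.014] [20 21 22]
170 [0.743 0.03  0.014] [19 19 22]
180 [0.736 0.03  0.014] [19 16 18]
190 [ 0.725  0.03  -0.001] [128 126 116]
200 [ 0.717  0.03  -0.001] [139 136 123]
210 [ 0.709  0.029 -0.001] [132 128 118]
220 [ 0.701  0.029 -0.001] [135 131 119]
230 [ 0.693  0.029 -0.001] [132 127 119]
240 [ 0.685  0.029 -0.   ] [119 118 106]
250 [0.714 0.03  0.077] [16 14 14]
260 [0.71  0.03  0.079] [25 24 28]
270 [0.703 0.03  0.077] [24 24 25]
280 [0.696 0.03  0.074] [18 20 21]
290 [0.689 0.03  0.072] [19 20 19]
300 [0.68  0.03  0.068] [21 22 23]
310 [0.674 0.03  0.069] [143 143 131]
320 [0.672 0.03  0.075] [145 143 129]
330 [0.717 0.031 0.134] [27 26 27]
340 [0.717 0.031 0.137] [25 25 27]
350 [0.717 0.031 0.142] [23 21 23]
360 [0.717 0.031 0.145] [24 26 29]
370 [0.717 0.031 0.147] [25 24 24]
380 [0.717 0.031 0.15 ] [22 21 24]
```

>>> apply_moves([
  [0, 0, 0.02, 0],
  [0, 0, 0.03, 0],
  [0, 0, 0, 0],
], jaw=0.472)

```text
time: 13.7
eef_pos: [0.7055, 0.0314, 0.1035]
eef_rot: [2.216, 0.019, -2.21]
ft_force: [1.6, 0.4, -1.2]
finger_gap: 0.0457
```

```bash
python3 prof.py | awk 'NR==1||NR>8&&NR<20'
```

```text
[0.7055 0.0314 0.1035] [ 1.59  0.37 -1.2 ] [ 0.015 -0.233  0.061] 0.04571148530772614
220 [ 0.691  0.029 -0.   ] [136 133 121]
230 [ 0.682  0.028 -0.001] [142 139 129]
240 [ 0.673  0.028 -0.001] [96 96 87]
250 [0.713 0.03  0.101] [24 23 24]
260 [0.71  0.03  0.104] [21 18 21]
270 [0.702 0.03  0.1  ] [18 18 16]
280 [0.692 0.03  0.093] [21 25 24]
290 [0.681 0.029 0.086] [20 20 20]
300 [0.675 0.029 0.087] [153 151 135]
310 [0.672 0.029 0.091] [160 157 141]
320 [0.669 0.029 0.096] [149 149 133]
```

>>> apply_moves([
  [0, 0, 0.015, 0],
  [0, 0, 0.015, 0],
  [0, 0, 0.015, 0],
  [0, 0, 0, 0],
])

```text
time: 14.08
eef_pos: [0.7054, 0.0315, 0.1257]
eef_rot: [2.216, 0.019, -2.21]
ft_force: [0.1, 0.8, -2.7]
finger_gap: 0.0457
```

```bash
python3 prof.py | awk 'NR==1||NR>8&&NR<20'
```

```text
[0.7054 0.0315 0.1257] [ 0.09  0.81 -2.71] [ 0.037 -0.281  0.004] 0.0457180699975963
220 [0.683 0.028 0.001] [138 135 126]
230 [0.673 0.028 0.   ] [139 133 124]
240 [0.699 0.03  0.081] [143 144 127]
250 [0.713 0.03  0.123] [15 15 17]
260 [0.71  0.03  0.127] [20 24 25]
270 [0.7   0.03  0.118] [22 18 18]
280 [0.685 0.03  0.104] [40 38 37]
290 [0.678 0.029 0.103] [156 153 138]
300 [0.674 0.029 0.108] [170 168 151]
310 [0.67  0.029 0.111] [161 160 144]
320 [0.625 0.028 0.065] [167 118  41]
```

>>> apply_moves([
  [-0.01, 0, -0.01, 0],
  [-0.02, 0, 0.0, 0],
  [-0.03, 0, 0.014, 0],
  [-0.03, 0, 0.014, 0],
  [0, 0, 0, 0],
], jaw=0.471)

```text
time: 14.55
eef_pos: [0.6563, 0.0316, 0.1334]
eef_rot: [2.208, 0.019, -2.216]
ft_force: [0.1, 0.1, -3.1]
finger_gap: 0.0455
```

```bash
python3 prof.py | awk 'NR==1||NR>8&&NR<20'
```

```text
[0.6563 0.0316 0.1334] [ 0.11  0.1  -3.06] [-0.014 -0.18   0.035] 0.04551911453912721
220 [0.633 0.028 0.007] [27 25 23]
230 [0.623 0.028 0.007] [30 28 28]
240 [0.651 0.03  0.091] [115 114 101]
250 [0.664 0.03  0.131] [24 24 24]
260 [0.66  0.03  0.134] [22 22 20]
270 [0.65  0.03  0.125] [20 18 19]
280 [0.632 0.029 0.106] [168 165 149]
290 [0.627 0.029 0.11 ] [156 153 139]
300 [0.624 0.029 0.115] [162 162 145]
310 [0.619 0.029 0.117] [159 156 142]
320 [0.572 0.028 0.069] [152 107  36]
```

>>> apply_moves([
  [0, 0, 0.06, 0],
  [0, 0, 0, 0],
  [0, 0, -0.02, 0],
  [0, 0, -0.02, 0],
  [0, 0, -0.02, 0],
  [0, 0, 0.06, 0],
  [0, 0, 0, 0],
  [0, 0, -0.02, 0],
  [0, 0, -0.02, 0],
  [0, 0, -0.02, 0],
], jaw=0.47)

```text
time: 15.43
eef_pos: [0.6634, 0.0314, 0.1339]
eef_rot: [2.224, 0.019, -2.202]
ft_force: [7.6, 0.0, 21.7]
finger_gap: 0.0453
```

```bash
python3 prof.py | awk 'NR==1||NR>8&&NR<20'
```

```text
[0.6634 0.0314 0.1339] [ 7.55  0.   21.7 ] [-0.171 -1.573  0.024] 0.045293106208109425
220 [0.672 0.03  0.091] [164 161 146]
230 [0.666 0.03  0.094] [164 161 146]
240 [0.677 0.03  0.133] [ 9  5 12]
250 [0.674 0.03  0.137] [24 22 22]
260 [0.669 0.03  0.138] [22 20 26]
270 [0.646 0.029 0.106] [175 174 157]
280 [0.641 0.029 0.108] [168 165 151]
290 [0.637 0.029 0.113] [174 174 158]
300 [0.554 0.027 0.006] [56 59 53]
310 [0.541 0.026 0.005] [52 51 44]
320 [ 0.524  0.026 -0.001] [242 240 230]
```

>>> apply_moves([
  [-0.019, 0, 0.008, 0],
  [-0.019, 0, 0.006, 0],
  [-0.02, 0, 0.005, 0],
  [-0.02, 0, 0.004, 0],
  [-0.02, 0, 0.002, 0],
  [-0.02, 0, 0.001, 0],
  [0, 0, 0, 0],
])

```text
time: 16.07
eef_pos: [0.5961, 0.0309, 0.142]
eef_rot: [2.202, 0.019, -2.222]
ft_force: [-1.2, 0.2, -3.6]
finger_gap: 0.0453
```

```bash
python3 prof.py | awk 'NR==1||NR>6&&NR<20'
```

```text
[0.5961 0.0309 0.142 ] [-1.24  0.22 -3.62] [-0.006  0.108  0.005] 0.04530112771004082
200 [0.589 0.028 0.005] [31 29 28]
210 [0.578 0.028 0.005] [26 26 22]
220 [0.604 0.029 0.098] [169 169 151]
230 [0.599 0.029 0.102] [169 167 150]
240 [0.61  0.03  0.141] [16 17 18]
250 [0.606 0.03  0.144] [24 27 24]
260 [0.602 0.03  0.147] [17 20 21]
270 [0.579 0.029 0.116] [176 174 156]
280 [0.573 0.029 0.118] [178 177 160]
290 [0.569 0.029 0.121] [178 177 160]
300 [ 0.471  0.025 -0.001] [242 239 231]
310 [ 0.459  0.025 -0.001] [242 241 232]
320 [ 0.445  0.025 -0.001] [242 241 230]
```

>>> apply_moves([
  [0.02, 0, 0.01, 0],
  [0.04, 0, 0, 0],
  [0.04, 0, 0, 0],
  [0.01, 0, -0.012, 0],
  [0, 0, -0.012, 0],
  [0, 0, -0.004, 0],
  [0, 0, 0, 0],
])

```text
time: 16.7
eef_pos: [0.6553, 0.0312, 0.1366]
eef_rot: [2.213, 0.019, -2.213]
ft_force: [-0.8, 0.1, -0.9]
finger_gap: 0.0452
```

>>> apply_moves([
  [-0.004, 0, -0.006, 0],
  [-0.012, 0, 0.0, 0],
  [-0.016, 0, 0.004, 0],
  [-0.016, 0, 0.004, 0],
  [0, 0, 0, 0],
])

```text
time: 17.12
eef_pos: [0.6323, 0.0312, 0.1413]
eef_rot: [2.219, 0.018, -2.206]
ft_force: [2.4, -0.5, 7.0]
finger_gap: 0.0457
```

```bash
python3 prof.py | awk 'NR==1||NR>5&&NR<20'
```

```text
[0.6323 0.0312 0.1413] [ 2.42 -0.46  6.98] [-0.213 -0.549  0.022] 0.04570173580665035
190 [0.637 0.028 0.005] [28 25 24]
200 [0.627 0.028 0.006] [19 22 19]
210 [0.649 0.03  0.102] [178 178 161]
220 [0.643 0.03  0.103] [176 176 161]
230 [0.637 0.03  0.107] [176 176 160]
240 [0.647 0.03  0.142] [11 15 15]
250 [0.644 0.03  0.147] [15 21 21]
260 [0.64  0.03  0.148] [23 24 24]
270 [0.615 0.029 0.114] [181 181 164]
280 [0.609 0.029 0.116] [181 181 167]
290 [ 0.524  0.026 -0.001] [241 239 228]
300 [ 0.512  0.026 -0.   ] [241 239 229]
310 [ 0.499  0.026 -0.001] [240 238 228]
320 [ 0.486  0.025 -0.001] [242 240 231]
```

>>> apply_moves([
  [-0.014, 0, 0.002, 0],
  [-0.016, 0, 0.002, 0],
  [-0.016, 0, 0.001, 0],
  [-0.016, 0, 0, 0],
  [-0.014, 0, 0, 0],
  [0, 0, 0, 0],
])

```text
time: 17.67
eef_pos: [0.592, 0.0308, 0.1415]
eef_rot: [2.212, 0.017, -2.213]
ft_force: [0.3, -1.0, 6.9]
finger_gap: 0.0456
```

```bash
python3 prof.py t3| awk 'NR==1||NR>3&&NR<20'
```

```text
[0.592  0.0308 0.1415] [ 0.28 -0.99  6.85] [-0.431 -0.097  0.01 ] 0.04560561035631943
170 [0.615 0.028 0.005] [48 39 29]
180 [0.614 0.029 0.044] [181 132  47]
190 [0.622 0.03  0.107] [73 72 67]
200 [0.617 0.03  0.11 ] [162 164 147]
210 [0.611 0.029 0.11 ] [170 167 152]
220 [0.604 0.029 0.11 ] [171 168 151]
230 [0.605 0.03  0.126] [11 15 19]
240 [0.605 0.03  0.139] [17 17 20]
250 [0.604 0.03  0.148] [21 21 21]
260 [0.601 0.03  0.151] [22 21 23]
270 [ 0.507  0.026 -0.001] [84 82 77]
280 [ 0.495  0.026 -0.   ] [132 131 119]
290 [ 0.483  0.026 -0.   ] [243 241 232]
300 [ 0.469  0.025 -0.001] [240 240 229]
310 [ 0.457  0.025 -0.001] [241 239 230]
320 [ 0.444  0.025 -0.001] [239 238 227]
```

>>> apply_moves([
  [0, 0, 0, 0],
  [0, 0, 0, 0],
  [0, 0, 0, 0],
  [0, 0, 0, 0],
], jaw=0.3)

```text
time: 18.05
eef_pos: [0.5924, 0.0315, 0.1393]
eef_rot: [2.21, 0.02, -2.216]
ft_force: [0.4, 0.7, -0.5]
finger_gap: 0.0596
```

>>> apply_moves([
  [0, 0, 0, 0],
  [0, 0, 0, 0],
  [0, 0, 0.03, 0],
  [0, 0, 0.06, 0],
  [0, 0, 0.08, 0],
  [0, 0, 0.08, 0],
  [0, 0, 0.05, 0],
  [0, 0, 0, 0],
], jaw=0)

```text
time: 18.72
eef_pos: [0.5967, 0.0324, 0.2978]
eef_rot: [2.228, 0.021, -2.199]
ft_force: [0.1, 0.7, 0.0]
finger_gap: 0.0853
```

```bash
python3 - <<'E'
from h import *
st=ctrl.get_state(); print(st['eef_pos'],R.from_rotvec(st['eef_rot']).as_matrix()[:,1],st['q'])
p=vision.snapshot('wrist'); s=vision.snapshot('scene')
W=cloud(p,st);S=cloud(s)
for X in (W,S):
    for a,b in ((.139,.158),(.1,.118)):
        m=(abs(X[...,2]-(a+b)/2)<(b-a)/2)&(abs(X[...,0]-.6)<.06)&(abs(X[...,1]-.03)<.05)
        q=X[m].astype(np.float32)
        if len(q)>4: print(len(q),np.round(np.percentile(q,[2,50,98],axis=0),4),cv2.minAreaRect(np.ascontiguousarray(q[:,:2])))
a=cv2.resize(p['color'],(480,360)); b=cv2.resize(s['color'][150:260,205:303],(320,360),interpolation=cv2.INTER_CUBIC)
cv2.imwrite('pics/up.png',np.hstack([a,b])[...,::-1])
E
```

```text
[0.59666113 0.03242328 0.29783107] [ 0.01708099 -0.99985314 -0.00139038] [ 0.23460587  0.42487264 -0.48065744  1.28643672  0.19409895  1.46201732
 -1.78135618]
564 [[0.5867 0.0091 0.1397]
 [0.5933 0.0306 0.1487]
 [0.5975 0.0518 0.1504]] ((0.591985821723938, 0.03053479641675949), (0.011071315035223961, 0.04497520998120308), 0.6598594188690186)
722 [[0.5694 0.01   0.1043]
 [0.6018 0.0306 0.1092]
 [0.6147 0.0516 0.1159]] ((0.5920644998550415, 0.031797975301742554), (0.04499644786119461, 0.04777941107749939), 73.09109497070312)
65 [[0.5853 0.0058 0.1394]
 [0.595  0.0278 0.1462]
 [0.6008 0.0503 0.1517]] ((0.5939047932624817, 0.028663698583841324), (0.01916687935590744, 0.04642815887928009), 2.2560486793518066)
101 [[0.5921 0.0061 0.1011]
 [0.604  0.0254 0.1084]
 [0.6178 0.0504 0.1168]] ((0.606645941734314, 0.02680317498743534), (0.04640437662601471, 0.029625877737998962), 83.20182800292969)
```

View pics/up.png

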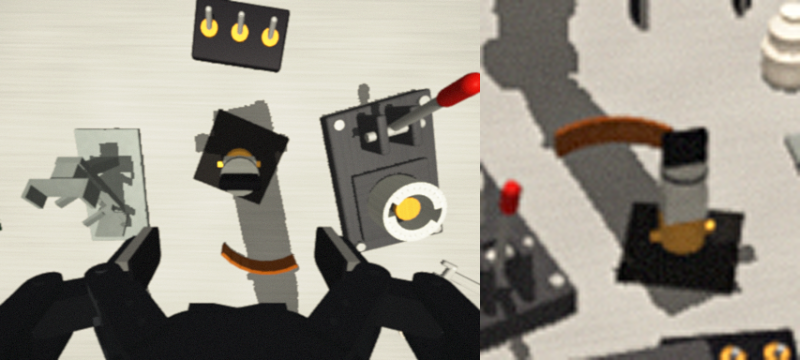

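>>> apply_moves([
  [-0.003, -0.003, 0, 0.9],
  [-0.003, 0, 0, 1],
  [-0.003, 0, 0, 1],
  [0, 0, 0, 1],
  [0, 0, 0, 1],
  [0, 0, 0, 1],
  [0, 0, 0, 1],
  [0, 0, 0, 1],
  [0, 0, 0, 1],
  [0, 0, 0, 1],
])

```text
time: 19.65
eef_pos: [0.588, 0.0294, 0.2879]
eef_rot: [1.466, 1.02, -1.473]
ft_force: [-0.3, 0.9, -0.4]
finger_gap: 0.0853
```

>>> apply_moves([
  [0, 0, 0, 1],
  [0, 0, 0, 1],
  [0, 0, 0, 1],
  [0, 0, 0, 0.19],
  [0, 0, 0, 0],
  [0, 0, 0, 0],
])

```text
time: 20.15
eef_pos: [0.5885, 0.0296, 0.2892]
eef_rot: [1.197, 1.218, -1.2]
ft_force: [0.6, -0.7, -0.1]
finger_gap: 0.0857
```

```bash
python3 - <<'E'
from h import *
st=ctrl.get_state(); M=R.from_rotvec(st['eef_rot']).as_matrix(); print(st['eef_pos'],np.round(M[:,:2],3),st['q'])
p=vision.snapshot('wrist'); W=cloud(p,st)
m=(abs(W[...,2]-.149)<.006)&(abs(W[...,0]-.592)<.03)&(abs(W[...,1]-.03)<.05)
q=W[m].astype(np.float32); print(len(q),cv2.minAreaRect(np.ascontiguousarray(q[:,:2])))
save(p,'w4',s=1.2)
def slots(W,tag):
    P=W.reshape(-1,3); P=P[~np.isnan(P[:,0])]
    ring=P[(abs(P[:,2]-.09)<.005)&(abs(P[:,0]-.543)<.055)&(abs(P[:,1]+.207)<.055)]
    # centre: fit outer edge circle via minEnclosing
    c,r=cv2.minEnclosingCircle(ring[:,:2].astype(np.float32)); print(tag,len(ring),np.round(c,4),round(r,4))
    d=P[:,:2]-np.array(c); rr=np.hypot(*d.T); th=np.degrees(np.arctan2(d[:,1],d[:,0]))
    for lo,hi in ((.028,.032),):
        k=(rr>lo)&(rr<hi); h=[]
        for a in range(-180,180,6):
            kk=k&(th>=a)&(th<a+6); h.append((a+3,int(1000*np.median(P[kk,2])) if kk.sum() else -1))
        print(h)
slots(np.load('w_jig.npy'),'jig'); slots(W,'now')
E
```

```text
[0.58851689 0.02957642 0.28922233] [[-0.002  1.   ]
 [-0.     0.015]
 [-1.    -0.002]] [ 0.4252393   0.48590326 -0.79041579  1.30500377  0.33893471  1.48808552
 -0.31885199]
537 ((0.5905815362930298, 0.030835136771202087), (0.010991943068802357, 0.04501590132713318), 1.105323314666748)
jig 1911 [ 0.5418 -0.2074] 0.0423
[(-177, 89), (-171, 400), (-165, 399), (-159, 394), (-153, 391), (-147, 371), (-141, 382), (-135, 88), (-129, 88), (-123, 88), (-117, 66), (-111, 43), (-105, 43), (-99, 43), (-93, 44), (-87, 43), (-81, 43), (-75, 89), (-69, 89), (-63, 89), (-57, 89), (-51, 89), (-45, 89), (-39, 88), (-33, 89), (-27, 89), (-21, 89), (-15, 89), (-9, 89), (-3, 89), (3, 89), (9, 88), (15, 89), (21, 89), (27, 89), (33, 89), (39, 89), (45, 89), (51, 89), (57, 89), (63, 89), (69, 43), (75, 42), (81, 43), (87, 43), (93, 43), (99, 43), (105, 88), (111, 89), (117, 89), (123, 89), (129, 89), (135, 89), (141, 89), (147, 88), (153, 405), (159, 404), (165, 402), (171, 395), (177, 394)]
now 219 [ 0.5356 -0.1833] 0.0341
[(-177, 64), (-171, 77), (-165, -1), (-159, -1), (-153, -1), (-147, -1), (-141, -1), (-135, -1), (-129, -1), (-123, -1), (-117, -1), (-111, -1), (-105, -1), (-99, -1), (-93, -1), (-87, -1), (-81, -1), (-75, -1), (-69, -1), (-63, -1), (-57, -1), (-51, -1), (-45, -1), (-39, -1), (-33, -1), (-27, -1), (-21, -1), (-15, -1), (-9, -1), (-3, -1), (3, -1), (9, -1), (15, 67), (21, 67), (27, 65), (33, 43), (39, 43), (45, 43), (51, 43), (57, 43), (63, 43), (69, 43), (75, 42), (81, 43), (87, 41), (93, 41), (99, 36), (105, 39), (111, 39), (117, 37), (123, 40), (129, 42), (135, 43), (141, 42), (147, 42), (153, 43), (159, 43), (165, 43), (171, 43), (177, 55)]
```

View pics/w4.png

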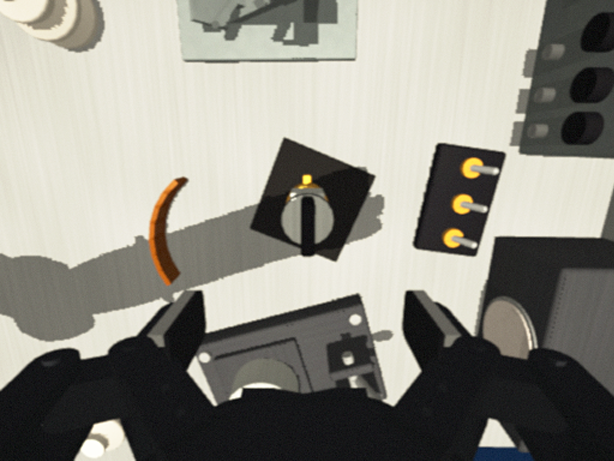

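```bash
python3 - <<'E'
from h import *
W=np.load('w_jig.npy'); P=W.reshape(-1,3); P=P[~np.isnan(P[:,0])]
P=P[(abs(P[:,0]-.5418)<.05)&(abs(P[:,1]+.2074)<.05)&(P[:,2]<.2)]
from scipy.optimize import least_squares
# refine ring centre: outer edge points per angle
c=np.array([.5418,-.2074])
for it in range(5):
    d=P[:,:2]-c; r=np.hypot(*d.T); th=np.degrees(np.arctan2(d[:,1],d[:,0])); k=(abs(P[:,2]-.089)<.004)
    E=[]
    for a in range(-180,180,5):
        s=k&(th>=a)&(th<a+5)
        if s.sum()>3: E.append(P[s][np.argsort(r[s])[-2:],:2].mean(0))
    E=np.array(E); f=least_squares(lambda v:np.hypot(*(E-v[:2]).T)-v[2],[*c,.042],loss='soft_l1',f_scale=.001); c=f.x[:2]
print(np.round(f.x,4))
d=P[:,:2]-c; r=np.hypot(*d.T); th=np.degrees(np.arctan2(d[:,1],d[:,0]))
for lo,hi in ((.0275,.0295),(.0295,.0315),(.0315,.034)):
    k=(r>lo)&(r<hi)&(P[:,2]<.07); t=th[k]
    for c0 in (84,-96):
        s=t[abs(t-c0)<30]; print(lo,c0,len(s),np.round([s.min(),np.median(s),s.max(),(s.min()+s.max())/2],1))
E
```

```text
[ 0.5417 -0.2072  0.0416]
0.0275 84 18 [ 67.9  85.2 101.9  84.9]
0.0275 -96 22 [-124.8 -105.3  -82.7 -103.8]
0.0295 84 20 [ 67.7  85.6 102.7  85.2]
0.0295 -96 22 [-125.8 -104.   -82.2 -104. ]
0.0315 84 27 [ 67.4  85.5 103.   85.2]
0.0315 -96 23 [-112.9  -98.   -83.7  -98.3]
```

>>> apply_moves([
  [0.005, 0.002, -0.06, 0],
  [0, 0, -0.08, 0],
  [0, 0, -0.08, 0],
  [0, 0, -0.05, 0],
  [0, 0, -0.024, 0],
  [0, 0, -0.01, 0],
  [0, 0, 0, 0],
])

```text
time: 20.78
eef_pos: [0.5915, 0.0308, 0.1381]
eef_rot: [1.197, 1.218, -1.198]
ft_force: [-0.3, 1.4, 0.5]
finger_gap: 0.0853
```

>>> apply_moves([
  [0, 0, 0, 0],
  [0, 0, 0, 0],
  [0, 0, 0, 0],
  [0, 0, 0, 0],
  [0, 0, 0, 0],
  [0, 0, 0, 0],
  [0, 0, 0, 0],
  [0, 0, 0, 0],
  [0, 0, 0, 0],
  [0, 0, 0, 0],
], jaw=1, force=80)

```text
time: 21.62
eef_pos: [0.5918, 0.0309, 0.1391]
eef_rot: [1.197, 1.216, -1.196]
ft_force: [-1.7, -1.1, 4.3]
finger_gap: 0.0109
```

>>> apply_moves([
  [0, 0, 0.03, 0],
  [0, 0, 0.06, 0],
  [0, 0, 0.08, 0],
  [-0.005, -0.02, 0.07, -0.13],
  [-0.015, -0.06, 0.01, -0.15],
  [-0.02, -0.08, 0, -0.15],
  [-0.02, -0.08, 0, -0.15],
  [-0.02, -0.08, 0, -0.15],
  [-0.015, -0.08, 0, -0.15],
  [-0.005, -0.06, 0, -0.15],
])

```text
time: 22.45
eef_pos: [0.5385, -0.2046, 0.2614]
eef_rot: [1.287, 1.156, -1.296]
ft_force: [0.1, -0.5, -3.5]
finger_gap: 0.0111
```

>>> apply_moves([
  [0, -0.016, 0, 0],
  [0, 0, 0, 0],
  [0, 0, 0, 0],
  [0, 0, 0, 0],
])

```text
time: 22.78
eef_pos: [0.5416, -0.2045, 0.2626]
eef_rot: [1.286, 1.162, -1.284]
ft_force: [0.2, 0.1, -3.4]
finger_gap: 0.0109
```

```bash
python3 - <<'E'
from h import *
st=ctrl.get_state(); M=R.from_rotvec(st['eef_rot']).as_matrix(); print(st['eef_pos'],np.round(np.degrees(np.arctan2(M[1,1],M[0,1])),2),np.round(M[:,0],4),st['q'],st['ft_force'])
p=vision.snapshot('wrist'); s=vision.snapshot('scene'); t=vision.snapshot('top'); W=cloud(p,st)
np.save('w5.npy',W)
a=cv2.resize(p['color'],(480,360)); b=cv2.resize(s['color'][130:260,145:245],(320,360),interpolation=cv2.INTER_CUBIC)
cv2.imwrite('pics/pre.png',np.hstack([a,b])[...,::-1])
S=cloud(s)
m=(abs(S[...,2]-.09)<.004)&(abs(S[...,0]-.542)<.055)&(abs(S[...,1]+.207)<.055)
print('scene ring',cv2.minEnclosingCircle(np.ascontiguousarray(S[m][:,:2].astype(np.float32))),m.sum())
for n,X in (('w',W),('s',S),('t',cloud(t))):
    z=X[...,2]; m=(z>.235)&(z<.29)&(abs(X[...,0]-.542)<.05)&(abs(X[...,1]+.207)<.05); print(n,m.sum())
    m=(z>.145)&(z<.23)&(abs(X[...,0]-.542)<.04)&(abs(X[...,1]+.207)<.04)
    if m.sum(): print(np.round(np.percentile(X[m],[2,50,98],axis=0),4))
E
```

```text
[ 0.54155347 -0.20453062  0.26258439] -5.91 [-0.0012  0.0028 -1.    ] [ 0.82020386  0.45817497 -0.72564398  1.388648    0.2994085   1.40859468
 -0.00524486] [ 0.20695241  0.11210226 -3.39755686]
scene ring ((0.5447280406951904, -0.21035894751548767), 0.04447808861732483) 194
w 6236
[[ 0.5221 -0.1975  0.1456]
 [ 0.5436 -0.1829  0.1983]
 [ 0.5628 -0.1789  0.2292]]
s 166
[[ 0.5448 -0.2296  0.1463]
 [ 0.5597 -0.2077  0.1864]
 [ 0.5684 -0.1846  0.2287]]
t 28
[[ 0.5204 -0.2045  0.1461]
 [ 0.5306 -0.1843  0.1729]
 [ 0.5591 -0.1732  0.229 ]]
```

View pics/pre.png

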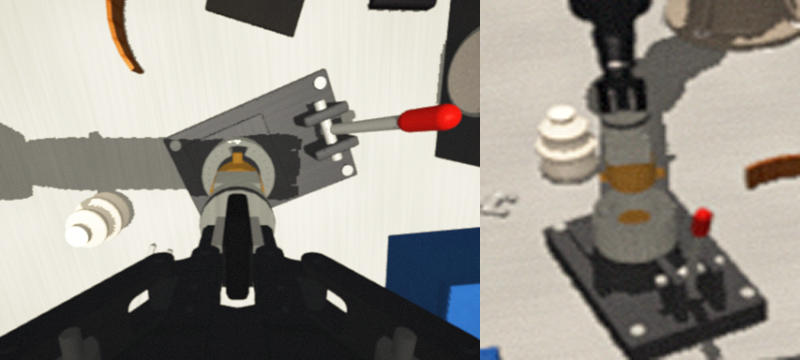

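>>> apply_moves([
  [0, -0.006, -0.03, 0],
  [0, 0, -0.03, 0],
  [0, 0, -0.02, 0],
  [0, 0, -0.008, 0],
  [0, 0, -0.006, 0],
  [0, 0, -0.004, 0],
  [0, 0, -0.004, 0],
  [0, 0, 0, 0],
])

```text
time: 23.6
eef_pos: [0.5419, -0.2097, 0.2127]
eef_rot: [1.288, 1.157, -1.286]
ft_force: [0.4, 1.5, -3.1]
finger_gap: 0.0111
```

>>> apply_moves([
  [0, 0.002, -0.004, 0],
  [0, 0, -0.004, 0],
  [0, 0, -0.004, 0],
  [0, 0, -0.004, 0],
  [0, 0, 0, 0],
])

```text
time: 24.02
eef_pos: [0.542, -0.2093, 0.2054]
eef_rot: [1.288, 1.155, -1.286]
ft_force: [-0.3, 0.7, 3.3]
finger_gap: 0.0111
```

>>> apply_moves([
  [0, 0.001, -0.006, 0],
  [0, 0, -0.006, 0],
  [0, 0, -0.006, 0],
  [0, 0, -0.006, 0],
  [0, 0, -0.006, 0],
  [0, 0, -0.002, 0],
  [0, 0, 0, 0],
  [0, 0, 0, 0],
])

```text
time: 24.68
eef_pos: [0.5422, -0.2092, 0.1909]
eef_rot: [1.287, 1.154, -1.287]
ft_force: [-2.8, 0.6, 10.8]
finger_gap: 0.011
```

>>> apply_moves([
  [0, 0, -0.001, -0.4],
  [0, 0, 0, -0.8],
  [0, 0, 0, -0.8],
  [0, 0, 0, -0.8],
  [0, 0, 0, -0.8],
  [0, 0, 0, -0.8],
  [0, 0, 0, -0.8],
  [0, 0, 0, -0.8],
])

```text
time: 25.35
eef_pos: [0.5435, -0.2088, 0.1911]
eef_rot: [1.793, 0.69, -1.784]
ft_force: [-1.1, 0.3, 10.1]
finger_gap: 0.0106
```

```bash
cat > y.py <<'E'
from h import *
st=ctrl.get_state(); M=R.from_rotvec(st['eef_rot']).as_matrix(); print(np.round(st['eef_pos'],4),np.round(np.degrees(np.arctan2(M[1,1],M[0,1])),2),np.round(M[:,0],4),np.round(st['q'],2),np.round(st['ft_force'],1),np.round(st['moment'],2))
E
python3 y.py
```

```text
[ 0.5435 -0.2088  0.1911] -47.59 [ 0.0057 -0.002  -1.    ] [ 0.72  0.47 -0.55  1.51  0.25  1.23 -0.69] [-1.1  0.3 10.1] [0.26 0.46 0.13]
```

>>> apply_moves([
  [0, 0, 0, -0.8],
  [0, 0, 0, -0.8],
  [0, 0, 0, -0.8],
  [0, 0, 0, -0.8],
  [0, 0, 0, -0.8],
  [0, 0, 0, -0.8],
  [0, 0, 0, -0.8],
  [0, 0, 0, -0.8],
  [0, 0, 0, -0.5],
  [0, 0, 0, 0],
])

```text
time: 26.18
eef_pos: [0.5436, -0.209, 0.1912]
eef_rot: [-2.185, 0.096, 2.172]
ft_force: [-1.6, 0.3, 10.9]
finger_gap: 0.0111
```

```bash
python3 y.py
```

```text
[ 0.5436 -0.209   0.1912] -94.9 [ 0.0059 -0.0025 -1.    ] [ 0.61  0.44 -0.38  1.51  0.17  1.21 -1.45] [-1.6  0.3 10.9] [ 0.27  0.45 -0.05]
```

>>> apply_moves([
  [0, 0, 0, -0.25],
  [0, 0, 0, 0],
  [0, 0, 0.004, 0],
  [0, 0, 0.004, 0],
  [0, 0, 0.004, 0],
  [0, 0, 0.004, 0],
  [0, 0, 0, 0],
  [0, 0, 0, 0],
])

```text
time: 26.85
eef_pos: [0.5435, -0.2091, 0.1986]
eef_rot: [-2.17, 0.125, 2.158]
ft_force: [-0.0, 0.1, 8.5]
finger_gap: 0.0107
```

```bash
python3 y.py
```

```text
[ 0.5435 -0.2091  0.1986] -96.51 [ 0.0056 -0.002  -1.    ] [ 0.6   0.43 -0.37  1.5   0.16  1.23 -1.48] [-0.   0.1  8.5] [0.2  0.22 0.02]
```

>>> apply_moves([
  [0, 0, 0.002, 0],
  [0, 0, 0.002, 0],
  [0, 0, 0, 0],
])

```text
time: 27.1
eef_pos: [0.5432, -0.2091, 0.1989]
eef_rot: [-2.168, 0.124, 2.159]
ft_force: [2.4, -1.1, 3.3]
finger_gap: 0.011
```

>>> apply_moves([
  [0, 0, 0, 0],
  [0, 0, 0, 0],
  [0, 0, 0, 0],
  [0, 0, 0, 0],
  [0, 0, 0, 0],
  [0, 0, 0, 0],
], jaw=0.6)

```text
time: 27.6
eef_pos: [0.5412, -0.2087, 0.1976]
eef_rot: [-2.162, 0.123, 2.164]
ft_force: [-0.7, 0.4, 0.4]
finger_gap: 0.034
```

>>> apply_moves([
  [0, 0, 0.03, 0],
  [0, 0, 0.06, 0],
  [0, 0, 0.06, 0],
  [0, 0, 0.05, 0],
  [0, 0, 0, 0],
  [0, 0, 0, 0],
], jaw=0.3)

```text
time: 28.1
eef_pos: [0.5425, -0.2088, 0.2999]
eef_rot: [-2.168, 0.124, 2.159]
ft_force: [-0.1, 0.2, 0.1]
finger_gap: 0.06
```

```bash
python3 - <<'E'
from h import *
st=ctrl.get_state(); p=vision.snapshot('wrist'); s=vision.snapshot('scene'); W=cloud(p,st); S=cloud(s)
for X in (W,S):
    for z0 in (.21,.17):
        m=(abs(X[...,2]-z0)<.008)&(abs(X[...,0]-.542)<.045)&(abs(X[...,1]+.208)<.045)
        q=X[m].astype(np.float32); print(z0,len(q),np.round(np.median(q,0),4),cv2.minAreaRect(np.ascontiguousarray(q[:,:2])))
for n in ['insulator_a','toggle_plate','lens','clip','screwdriver','wrench']:
    for r in look_for(s,n)[:2]: print(n,round(r['conf'],2),r['extent'])
a=cv2.resize(p['color'],(480,360)); b=cv2.resize(s['color'][130:260,145:245],(320,360),interpolation=cv2.INTER_CUBIC)
cv2.imwrite('pics/end.png',np.hstack([a,b])[...,::-1])
E
```

```text
0.21 788 [ 0.546  -0.2088  0.2089] ((0.544028639793396, -0.20858436822891235), (0.012015989050269127, 0.0450679212808609), 83.15969848632812)
0.17 1371 [ 0.5454 -0.2098  0.1692] ((0.5444115400314331, -0.2086637318134308), (0.048230256885290146, 0.04653024673461914), 85.6349105834961)
0.21 41 [ 0.5476 -0.2113  0.2087] ((0.5473839044570923, -0.21125230193138123), (0.00966499000787735, 0.044647153466939926), 83.01045227050781)
0.17 113 [ 0.5524 -0.2126  0.1689] ((0.546853244304657, -0.2110259234905243), (0.04806118831038475, 0.04577704146504402), 65.83392333984375)
insulator_a 0.73 [164.7, 168.9, 17.8, 28.8]
insulator_a 0.62 [292.6, 148.9, 16.0, 26.2]
toggle_plate 0.76 [273.7, 254.0, 32.8, 15.9]
lens 0.68 [229.8, 182.4, 36.3, 16.1]
clip 0.85 [364.1, 175.1, 19.2, 26.1]
clip 0.16 [162.3, 169.7, 18.4, 27.7]
screwdriver 0.76 [106.2, 202.7, 9.7, 34.4]
wrench 0.78 [111.0, 193.9, 44.2, 13.3]
```

View pics/end.png

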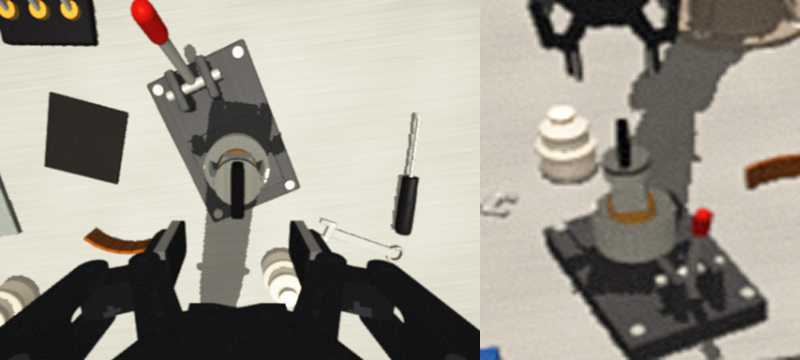

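```bash
python3 -c "
from station import ctrl
ctrl.job_done()"
```

```text
the job is handed in; nothing more can be done
```

The lamp cartridge is locked upright in the socket, the fingers are clear of it, and the job is handed in at about 28 s. `job_done` reports no verdict.

**How it went**
- **Lift and stand:** I took the cartridge by its waist and laid it down on the pad. Then I took it again near the top of the grip with a light pinch and swung it upright against the pad. That took two tries: the first time, at 20 N, the cartridge would not turn in the fingers. It stood on its own, vertical, about 8 mm from the pad centre, and I let go.
- **Insert and lock:** I gripped it across the flat grip and lowered it at the slot angle seen in the wrist image (world 84°, about 23° off the jig's y axis). The lugs went in without searching. I pushed the foot to about 32 mm below the mouth, turned it about 90.6° clockwise and eased off. The tool stopped rising at the notches.

**Last checks**
- **Depth:** the grip top is at z = 0.209, so the foot is about 25 mm below the mouth (target 20.5 to 26.8).
- **Centring and tilt:** the cartridge axis is about 2.7 mm from the measured socket centre (limit 6), and the axis at grip and shoulder agrees within 0.4 mm.
- **Fingers:** they are open and about 100 mm up, with no force reading.
- **Bystanders:** all but the toggle plate were found again within a few pixels of their start positions. The toggle plate's outline was 13 pixels narrower on one side, though its other edge was unchanged. I took that as a detection or occlusion effect because nothing touched it, and did not check further.

**Disagreement:** the scene camera puts both the socket and the cartridge about 3 mm away from where the wrist camera does, in the same direction. I relied on the wrist camera.

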